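# Set the turntable brake through its guard slot

## Robot

A 7-joint arm with a two-finger parallel gripper is mounted at the origin on the work surface. World frame = base frame: x ahead of the robot, y to its left, z up, the work surface at z = 0. Lengths are in m, angles in rad, forces in N, time in s.
With the tool pointing down it reaches from about 0.425 to 0.875 m from the base axis. Payload 4.7 kg.
Tool frame: the origin (TCP) lies at the very end of the fingers, on their centre line; the grasp point (between the pads) lies 19 mm behind it; z points along the fingers, y is the direction in which the jaws open and shut (so a half turn about z gives the same grasp; the last joint's range is limited). The gripper opens to 87 mm and grips with 3 to 60 N. Pads are 19 mm wide; open, the fingers measure 117 mm over their backs; the gripper's body (75 mm by 190 mm) begins 51 mm behind the grasp point.
Start: joints at [1.192, 0.321, -0.07, 1.45, 0.023, 1.371, -0.057], TCP at [0.249, -0.601, 0.223] pointing down, gripper open.
Joint ranges: [-2.86, 2.86], [-0.3, 2.09], [-1.38, 1.24], [0.06, 2.45], [-1.56, 4.7], [0.09, 2.05], [-2.69, 2.69]. Speed limits (rad/s): [2.57, 2.57, 3.14, 3.14, 3.14, 3.14, 3.14].

## Interface

Orientations are given as a rotation vector (axis times angle).
In Python, from bench import ctrl gives the robot as it stands. The module is installed in compiled form; this text tells all that it offers.
- The arm moves only by the tool move_arm, never from a script. Its arguments are lists of equal length, an entry for each row: "dp": the shift along the tool's x, y, z in units of 30 mm (1.0 is 30 mm), a list of three; "turn": the turn about the tool's z in units of 5 degrees (1.0 is 5 degrees); "jaw": the opening, from -1 (shut) to 1 (fully open). A call has 1 to 5 rows; each row is the pose to reach, as a shift and turn from the pose commanded when the call began, along the tool's axes at that moment; what a row does not reach only later rows make up. A row lasts 1/10 s, in which the tool goes at most 50 mm and 8.59 degrees, less where a joint would pass 70% of its speed; a pose out of reach is approached as far as the arm can. A call with a gripper value outside its range is refused whole. The fingers move at their own pace and stop on an object; "grip_force" is the grip in N (left out, the last holds). Time passes only in rows, so rows that repeat a pose let the fingers close. It gives the time, the measured TCP pose, the force and the opening at its end, in the units of the state.
- ctrl.get_state(): the state, without advancing time (a new reading comes with each control period).
- ctrl.get_image(name): name is "scene" or "top" or "wrist"; returns the picture (384x512x3 uint8, red, green, blue); there is no depth.
- ctrl.camera_info(name): a dict with "intrinsics" (3x3 intrinsics, pixels), "dist" ([k1, k2, p1, p2, k3] as OpenCV has them; the pictures are not rectified), "extrinsics" (4x4, takes a point from world to camera coordinates). Camera axes: x right, y up, looking along -z (the intrinsics and any distortion apply to the point x, -y, -z); pixel columns grow to the right and rows downward; lengths in m; the calibration is good to about 2 mm. A picture is of the moment at which its call begins: read the wrist's pose just before it. camera_info takes no time and is no camera call; for the wrist camera it gives the pose at the moment of the call.
- ctrl.close_job(): hands the job in, once; it reports no verdict.
Trained networks look in the newest picture that a camera, given by its name, has taken for a name from the list of things; names that differ only in an ending like _2 or _b are one class to them, and where a whole thing is asked for, a point or a joint stands for the part that bears it (a point fixed in the world has none). Each returns a list of dicts, best first, with "confidence" (0 to 1); they miss things now and then, are a little off and sometimes report something else, mostly with a low value. They report only what shows in the picture. A call takes as long as a camera call. They do not tell look-alikes from the thing itself.
- ctrl.look_for(camera, target): "rect" ([centre column, centre row, width, height] in pixels, round what is visible of it).
- ctrl.masks_of(camera, target): "region" (384x512 bool, what is visible of it) and "rect" ([centre column, centre row, width, height] in pixels, round what is visible of it).
The state is a dict: "time": time; "joint_positions": joint angles; "qd": joint speeds; "joint_torque": joint torques, N m; "position": TCP position; "tool_rot": TCP orientation; "ft_force": force on the tool from outside, world axes, zero at the start; "torque": the same for the moment, N m; "grip_width": opening from 0.0 (shut) to 1.0 (fully open).
Only numpy, scipy, OpenCV 4.12 (cv2) and the standard library are available. Lean on these libraries where they do the work, as an engineer would, in place of code of your own. Each camera call takes 0.05 s, during which the arm holds its last target. There are 200 camera calls.

## Task

Take the blue-handled steel pin out of its wooden holder, reach it down through the slot in the steel guard into the orange cup of the sunken brake dial, and use it to turn the dial clockwise until it comes up against its end stop, which you can only feel. Press it home against the stop with about 11 N for half a second, never pushing on the dial with more than 16 N nor leaning on the thin guard, then stand the pin back in its holder, fully down. Turn the dial with the pin, not the fingers, and leave the bowl, jar, brush and scoop where they are.

Things in the scene. Friction and masses are not known exactly. Their poses are not given: they have to be found in the camera images.
- brake_box: Fixed white brake box at the turntable's robot-side edge, 110 (x) x 130 (y) x 42 mm high, yawed up to 0.4 rad. Origin: under its centre on the bar; z up; +x points to the turntable (disc 230 mm across, top 36 mm high, centre 178 mm along +x). Open inside under the guard, where the dial lies. The dial's upright turning axis passes through this origin.
- guard: Thin steel guard plate, the fixed top of the brake box; same origin and axes as brake_box. Underside 38 mm, top 42 mm above the bar. One slot, 30 mm in x by 70 mm in y, centred 26.5 mm along -x from the origin; the cup is seen down through it and travels under it. More than 15 N from pin or fingers bends it.
- dial: Sunken black dial, top 12 mm above the bar. Origin on its axis at bar height. Its cup, 30 mm from the axis, lies under the slot; clockwise carries it from the box's -y end to the +y end. Light friction (2 N at the cup); stays where left. The end stop is rigid, unseen and, with brake wear, elsewhere each time: 15 to 33 mm of arc (0.5 to 1.1 rad) from the start. No fingers on it.
- cup_mouth (a point): Centre of the mouth of the orange cup on the dial, 28 mm above the bar (14 mm below the guard's top). Cup: inside diameter 20 mm, outside 27 mm, 14 mm deep, open at the top. Moves with the dial.
- shoe (a joint): Downward travel in m of the brake plunger hidden under the guard on the dial's axis, geared to the dial: 0.00025 m per radian of dial. 0 = fully released, 0.000275 = fully on, which is the dial at its end stop. A brake closes by a quarter of a millimetre: too little for the noisy reading to show where the stop is.
- pin: Loose steel pin, about 0.12 kg, standing in the holder. Origin at the lower tip, z up along it. Round shaft 12 mm diameter, 34 mm long, tip chamfered 2 mm; then a flange 28 mm across, 4 mm thick (34 to 38 mm above the tip); then a blue plastic handle block 16 mm (its x) x 40 mm (its y) x 46 mm high (38 to 84 mm above the tip).
- pin_tip (a point): Lower end of the pin's shaft (same as the pin's origin).
- pin_grip (a point): Middle of the blue handle block, 61 mm above the tip; grip across the 16 mm (pin's x). Grip hard: the side load acts about 55 mm below.
- holder: Fixed light wooden block 60 x 60 x 42 mm, origin under its centre, z up, with a blind hole in the middle of its top for the pin.
- holder_hole (a point): Centre of the hole's mouth in the holder's top, 42 mm above the bar. Hole 17 mm diameter with a 2 mm chamfer, 39 mm deep. The pin is home when its flange lies on the holder's top (tip 34 mm below this point).
- bowl: Loose shallow white ceramic bowl, 150 mm across, 45 mm high, standing on the turntable; origin under its centre. Leave alone.
- jar: Loose amber glass spice jar, 48 mm across, 85 mm high; origin under its centre. Leave alone.
- brush: Loose brush with red silicone head, lying, 170 mm long along its x, 34 mm wide, 14 mm high. Leave alone.
- scoop: Loose steel scoop, lying, 150 mm long along its x, 40 mm wide, 25 mm high. Leave alone.
Things that resemble listed ones, but are neither listed nor needed, are in the scene too. What is meant by the pin is not pink, and is the smaller of those in its own colour.

How it is judged:
By the outcome, as a careful person would: the job done as asked, in the order asked, and still so for the second after the job is handed in, with the robot touching nothing.
It also fails if it takes over 72 s, if anything falls off the work surface, if the arm or the gripper's body presses on something with over 40 N, if the wrist force passes 120 N, or if a joint passes its speed limit or range.

## Working session

There is one attempt and no reset: what is moved stays moved. The work goes in short steps, Python scripts to look and compute and a tool call to move; the robot and the scene stay as the last step left them, time stands still between calls to the robot, and variables do not carry over. Pictures are saved under pics/ and viewed, about 8 in all and at most 12, crops included, and the job is handed in when it is done.

Besides the shell and the picture viewer there is one more tool, called after "Request:" as name(argument=value, ...), one argument or row to a line, values as JSON. move_arm: Moves the arm, as the interface text tells. Its arguments: {"type":"object","properties":{"dp":{"type":"array","items":{"type":"array","items":{"type":"number"}}},"turn":{"type":"array","items":{"type":"number"}},"jaw":{"type":"array","items":{"type":"number"}},"grip_force":{"type":"number"}},"required":["dp","turn","jaw"]}

```bash
mkdir -p pics; python3 - <<'E'
from bench import ctrl
import cv2,numpy as np
ims=[]
for c in ("scene","top"):
    im=ctrl.get_image(c); ims.append(im)
    for t in ("pin","holder","brake_box","cup_mouth","guard","dial"):
        for d in ctrl.look_for(c,t)[:4]: print(c,t,np.round(d["rect"]),round(d["confidence"],2))
    k=ctrl.camera_info(c); print(np.round(k["intrinsics"],1).tolist(),k["dist"],np.round(k["extrinsics"],3).tolist())
    cv2.imwrite(f"pics/{c}.png",cv2.resize(im[:,:,::-1],(800,600)))
s=ctrl.get_state(); print(s)
E
```

```text
scene pin [ 86. 275.  40.  33.] 0.96
scene pin [142. 255.  19.  28.] 0.91
scene pin [114. 223.  25.  39.] 0.68
scene holder [147. 268.  42.  31.] 0.82
scene holder [142. 257.  19.  23.] 0.38
scene cup_mouth [238. 205.  16.  10.] 0.4
scene guard [246. 213.  65.  56.] 0.79
scene guard [141. 256.  19.  22.] 0.44
[[378.2, 0.0, 257.1], [0.0, 378.2, 197.6], [0.0, 0.0, 1.0]] [0.01580219 0.         0.         0.         0.        ] [[0.742, 0.67, 0.007, -0.425], [-0.553, 0.607, 0.571, 0.287], [0.378, -0.428, 0.821, -1.225], [0.0, 0.0, 0.0, 1.0]]
top pin [353. 210.  17.   8.] 0.63
top pin [349. 246.  22.  17.] 0.53
top pin [388. 227.  22.  14.] 0.47
top holder [349. 211.  25.  26.] 0.74
top brake_box [274. 152.  69. 106.] 0.86
top cup_mouth [274. 151.  68. 107.] 0.66
top cup_mouth [266. 196.  28.  11.] 0.52
top guard [269. 188.  43.  39.] 0.83
top dial [352. 211.  17.   9.] 0.16
[[445.9, 0.0, 257.5], [0.0, 445.9, 188.8], [0.0, 0.0, 1.0]] [-0.07701603  0.          0.          0.          0.        ] [[-0.011, -1.0, 0.01, -0.011], [0.995, -0.01, 0.102, -0.567], [-0.102, 0.011, 0.995, -1.4], [0.0, 0.0, 0.0, 1.0]]
{'time': 0.7, 'joint_positions': array([ 1.19205347,  0.32096496, -0.07008536,  1.45047794,  0.02261833,
        1.3708013 , -0.05688045]), 'qd': array([ 0.00124799,  0.00120901, -0.00018622,  0.00103856,  0.00082041,
        0.00024457, -0.00102074]), 'joint_torque': array([-1.12425134e-04, -4.90937233e+01, -4.02940633e-01, -3.12703550e+01,
       -6.38535689e-02,  3.35178163e-02,  1.22818057e-05]), 'position': array([ 0.24880505, -0.60053025,  0.22262028]), 'tool_rot': array([ 3.08103083e+00,  6.13129952e-01, -5.95807113e-05]), 'ft_force': array([-0.26077351,  0.28240548, -0.117593  ]), 'torque': array([ 0.00527982, -0.00475504, -0.00398447]), 'grip_width': 1.001654445747153}
```

View pics/scene.png

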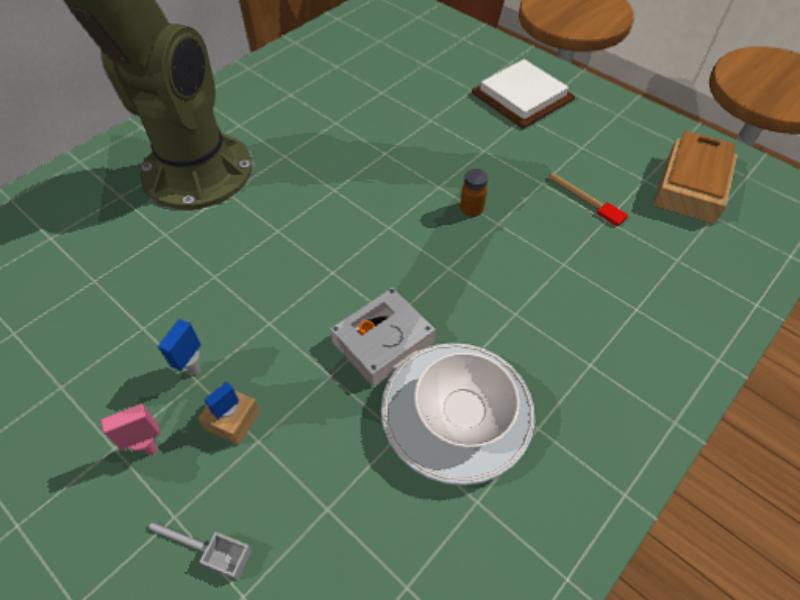

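View pics/top.png

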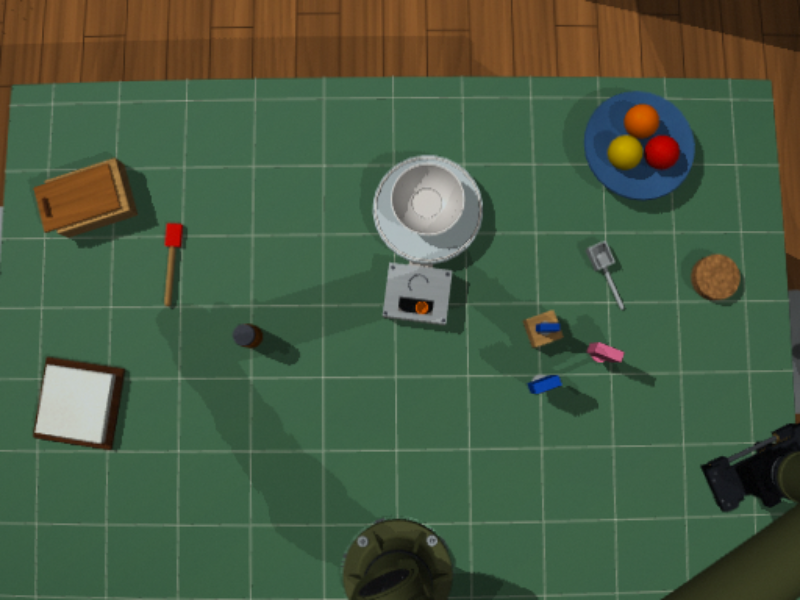

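Scene picture: the blue pin in the holder is at (222,400) in the 800x600 view. A larger blue look-alike stands at (182,346) and a pink one at (131,428). The one in the holder fits, being the smaller blue. The cup is at (422,308) in the top view, with the guard slot running along y.

```bash
cat > h.py <<'E'
from bench import ctrl
import cv2,numpy as np
from scipy.spatial.transform import Rotation as R
def ray(px,k):
    u=cv2.undistortPoints(np.array(px,float).reshape(-1,1,2),k["intrinsics"],np.array(k["dist"]))[:,0]
    E=np.array(k["extrinsics"]); d=np.c_[u[:,0],-u[:,1],-np.ones(len(u))]@E[:3,:3]
    return -E[:3,:3].T@E[:3,3],d
def w(px,z,k):
    c,d=ray(px,k); return c+d*((z-c[2])/d[:,2])[:,None]
def proj(P,k):
    E=np.array(k["extrinsics"]); c=np.atleast_2d(P)@E[:3,:3].T+E[:3,3]
    return cv2.projectPoints(c*[1,-1,-1],np.zeros(3),np.zeros(3),k["intrinsics"],np.array(k["dist"]))[0][:,0]
def blobs(im,lo,hi,amin=8,roi=None):
    h=cv2.cvtColor(im,cv2.COLOR_RGB2HSV); m=cv2.inRange(h,np.array(lo),np.array(hi))
    if roi: z=np.zeros_like(m); a,b,c,d=roi; z[b:d,a:c]=m[b:d,a:c]; m=z
    cs=cv2.findContours(m,cv2.RETR_EXTERNAL,cv2.CHAIN_APPROX_NONE)[0]
    return sorted([c for c in cs if cv2.contourArea(c)>amin],key=cv2.contourArea)[::-1]
def plan(target,yaw=None,s=None):
    """dp (30mm units) & turn (5deg units) to bring TCP to target, tool y axis to world yaw (mod pi)"""
    s=s or ctrl.get_state(); M=R.from_rotvec(s["tool_rot"]).as_matrix()
    dp=M.T@(np.array(target)-s["position"])/0.03
    t=0
    if yaw is not None:
        v=M.T@np.array([np.cos(yaw),np.sin(yaw),0]); t=np.degrees(np.arctan2(-v[0],v[1]))
        t=(t+90)%180-90
    print("pos",np.round(s["position"],4),"yaw_y",round(float(np.arctan2(M[1,1],M[0,1])),3),"q7",round(s["joint_positions"][6],2),"dp",np.round(dp,3),"turn",round(t/5,3),"t",round(s["time"],2))
E
python3 - <<'E'
from h import *
k=ctrl.camera_info("top"); im=ctrl.get_image("top")
for n,lo,hi,z in (("blue",(105,150,60),(130,255,255),.084+.008),("orange",(5,180,120),(20,255,255),.028)):
    for c in blobs(im,lo,hi,8,(220,150,400,270)):
        r=cv2.minAreaRect(c); print(n,np.round(w([r[0]],z,k),4),np.round(r[1],1),round(r[2],1),[np.round(p) for p in cv2.boxPoints(r)])
for name,z in (("holder",.042),("brake_box",.042),("guard",.042)):
    for d in ctrl.masks_of("top",name)[:1]:
        c=max(cv2.findContours(d["region"].astype(np.uint8),0,1)[0],key=cv2.contourArea); r=cv2.minAreaRect(c)
        W=w(cv2.boxPoints(r),z,k); print(name,d["confidence"],np.round(W.mean(0),4),np.round(W[:,:2],4).tolist())
crop=im[165:265,250:420,::-1]; cv2.imwrite("pics/crop1.png",cv2.resize(crop,None,fx=4.5,fy=4.5,interpolation=cv2.INTER_CUBIC))
ki=ctrl.camera_info("wrist"); print(np.round(ki["intrinsics"],1).tolist(),ki["dist"])
s=ctrl.get_state(); M=R.from_rotvec(s["tool_rot"]).as_matrix();E=ki["extrinsics"]
print("cam in tool",np.round(M.T@(-E[:3,:3].T@E[:3,3]-s["position"]),3), "look",np.round(M.T@(-E[2,:3]),3))
plan([.45,-.2,.25],0)
E
```

```text
blue [[ 0.3842 -0.2911  0.092 ]] [ 8.2 20.6] 71.6 [array([337., 245.], dtype=float32), array([357., 238.], dtype=float32), array([359., 246.], dtype=float32), array([340., 253.], dtype=float32)]
blue [[ 0.4954 -0.301   0.092 ]] [ 4. 15.] 90.0 [array([343., 207.], dtype=float32), array([358., 207.], dtype=float32), array([358., 211.], dtype=float32), array([343., 211.], dtype=float32)]
orange [[ 0.5419 -0.0554  0.028 ]] [7. 7.] 90.0 [array([266., 193.], dtype=float32), array([273., 193.], dtype=float32), array([273., 200.], dtype=float32), array([266., 200.], dtype=float32)]
holder 0.73 [ 0.495  -0.3019  0.042 ] [[0.5125, -0.2593], [0.534, -0.3273], [0.4774, -0.3445], [0.4561, -0.2766]]
brake_box 0.93 [ 0.6799 -0.0699  0.042 ] [[0.8564, 0.0398], [0.8549, -0.1849], [0.5029, -0.1765], [0.5052, 0.042]]
guard 0.61 [ 0.5708 -0.0471  0.042 ] [[0.5258, 0.025], [0.6344, 0.0096], [0.6158, -0.1198], [0.5073, -0.1034]]
[[291.1, 0.0, 260.7], [0.0, 291.1, 192.0], [0.0, 0.0, 1.0]] [-0.06648613  0.          0.          0.          0.        ]
cam in tool [ 0.07  -0.001 -0.162] look [-0.256  0.001  0.967]
pos [ 0.2488 -0.6006  0.2226] yaw_y -1.178 q7 -0.06 dp [11.307 -9.768 -0.914] turn -13.5 t 0.9
```

View pics/crop1.png

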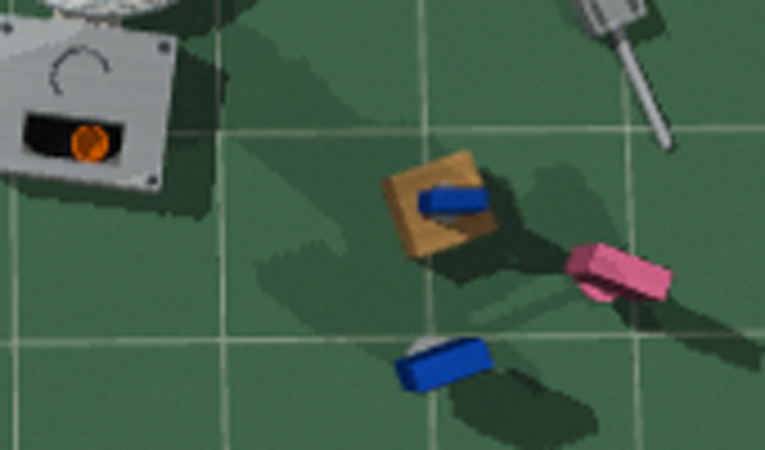

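The crop shows the small blue pin at crop (455,200), standing with its flange on the wooden holder. The larger blue one (445,365) and the pink one (620,272) stand free, so the pin in the holder is the one meant. Moving above it.

Request:
move_arm(
  dp=[
    [1.3,-0.7,0],
    [2.7,-1.45,0],
    [4.1,-2.2,0],
    [5.5,-2.95,0],
    [6.8,-3.65,0],
  ],
  turn=[-1.4,-2.8,-4.2,-5.6,-7],
  jaw=[1,1,1,1,1],
  grip_force=55,
)

```text
time: 1.4
position: [0.3967, -0.4193, 0.2229]
tool_rot: [2.749, 1.519, 0.0]
ft_force: [0.1, -0.3, -0.2]
grip_width: 0.996
```

```bash
python3 -c "
from h import *
plan([.495,-.301,.2],0.05)"
```

```text
pos [ 0.3967 -0.4193  0.2229] yaw_y -0.561 q7 0.17 dp [5.083 0.674 0.763] turn -7.006 t 1.4
```

Request:
move_arm(
  dp=[
    [1.2,0.15,0],
    [2.4,0.3,0.2],
    [3.7,0.5,0.4],
    [5.08,0.67,0.7],
    [5.08,0.67,0.76],
  ],
  turn=[-1.4,-2.8,-4.2,-5.6,-7],
  jaw=[1,1,1,1,1],
)

```text
time: 1.9
position: [0.4984, -0.2959, 0.1992]
tool_rot: [-2.154, -2.285, -0.007]
ft_force: [1.1, 0.9, -0.5]
grip_width: 0.998
```

```bash
cat > look.py <<'E'
from h import *
import sys
def look(name):
    s=ctrl.get_state(); k=ctrl.camera_info("wrist"); im=ctrl.get_image("wrist")
    cv2.imwrite(f"pics/{name}.png",im[:,:,::-1]); return s,k,im
E
python3 - <<'E'
from look import *
s,k,im=look("w1")
for c in blobs(im,(105,150,60),(130,255,255),30):
    r=cv2.minAreaRect(c); print(np.round(w([r[0]],.092,k),4),np.round(r,1) if 0 else r); print(np.round(w(cv2.boxPoints(r),.092,k)[:,:2],4).tolist())
for n in ("holder","pin"):
    for d in ctrl.look_for("wrist",n): print(n,np.round(d["rect"]),d["confidence"])
plan([.495,-.301,.05],0.05)
E
```

```text
[[ 0.3851 -0.2898  0.092 ]] ((142.4140167236328, 178.95925903320312), (60.47328567504883, 45.20361328125), 70.34617614746094)
[[0.3555, -0.2713], [0.3969, -0.255], [0.4152, -0.3088], [0.3722, -0.3271]]
[[ 0.4948 -0.2984  0.092 ]] ((256.5158386230469, 194.16741943359375), (15.03058910369873, 46.13820266723633), 2.726310968399048)
[[0.4877, -0.3219], [0.4875, -0.276], [0.5017, -0.2759], [0.5024, -0.3218]]
holder [256. 184.  60.  67.] 0.9
pin [258. 195.  26.  46.] 0.96
pin [142. 180.  64.  67.] 0.94
pin [206. 290.  46.  42.] 0.75
pin [257. 181.  61.  66.] 0.48
pos [ 0.494  -0.3037  0.1996] yaw_y 0.042 q7 0.48 dp [0.092 0.041 4.988] turn -0.097 t 2.05
```

View pics/w1.png

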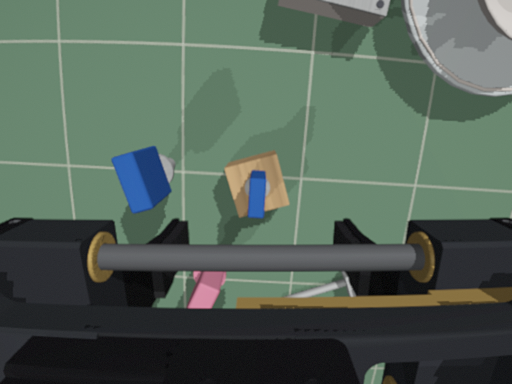

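Wrist picture: the pin's handle is at (257,194) in the holder (256,184), close to the top-camera estimate. The big blue pin is at (142,180), left of the left finger. I'll check its height before descending.

```bash
python3 - <<'E'
from h import *
k=ctrl.camera_info("scene")
b=w([[193*.64,372*.64]],0,k)[0]; print("base",b)
for z in (.08,.09,.1,.11,.12,.13,.14): print(z,np.round(proj(b+[0,0,z],k)/.64))
kt=ctrl.camera_info("top"); im=ctrl.get_image("top")
for z in(.1,.12): print(np.round(w(np.array([[528,384],[557,376],[561,389],[533,393]])*.64,z,kt),3).tolist())
plan([.495,-.302,.07],0.04)
E
```

```text
base [ 0.38269913 -0.29250798  0.        ]
0.08 [[178. 346.]]
0.09 [[176. 343.]]
0.1 [[174. 339.]]
0.11 [[172. 336.]]
0.12 [[170. 332.]]
0.13 [[167. 328.]]
0.14 [[165. 324.]]
[[0.384, -0.258, 0.1], [0.399, -0.315, 0.1], [0.374, -0.322, 0.1], [0.367, -0.267, 0.1]]
[[0.385, -0.254, 0.12], [0.399, -0.31, 0.12], [0.374, -0.317, 0.12], [0.368, -0.263, 0.12]]
pos [ 0.4936 -0.3046  0.1998] yaw_y 0.039 q7 0.48 dp [0.089 0.053 4.328] turn -0.007 t 2.1
```

```bash
cat > fit.py <<'E'
from h import *
from scipy.optimize import minimize
def fit(views,p0,z0=None):  # views: [(k,mask)], p=[x,y,yaw,s]
    up=4
    def iou(p):
        x,y,a,s=p; c,n=np.cos(a),np.sin(a); zb=0 if z0 is None else z0; tot=0
        if z0 is not None: s=1
        B=np.array([[x+c*u*.008*s-n*v*.02*s,y+n*u*.008*s+c*v*.02*s,zb+h*s] for u in(-1,1) for v in(-1,1) for h in(.038,.084)])
        for k,m in views:
            hull=cv2.convexHull(proj(B,k).astype(np.float32)); r=np.zeros(m.shape,np.uint8)
            cv2.fillConvexPoly(r,np.round(hull*16).astype(np.int32),1,cv2.LINE_8,4)
            tot+=(r&m).sum()/max((r|m).sum(),1)
        return -tot/len(views)
    best=None
    for a in np.linspace(-.6,.6,7):
        q=np.array(p0,float); q[2]+=a
        r=minimize(iou,q,method="Nelder-Mead",options=dict(initial_simplex=np.vstack([q]+[q+np.eye(4)[i]*[.006,.006,.15,.15][i] for i in range(4)])))
        if best is None or r.fun<best.fun: best=r
    return best.x,best.fun
E
python3 - <<'E'
from fit import *
V={}
for c in("top","scene","wrist"):
    k=ctrl.camera_info(c); im=ctrl.get_image(c); V[c]=(k,im)
def views(P,cams):
    out=[]
    for c in cams:
        k,im=V[c]; px=proj(P,k)[0]
        cs=blobs(im,(105,130,40),(130,255,255),20); 
        best=min(cs,key=lambda q:np.linalg.norm(np.array(cv2.minAreaRect(q)[0])-px)); m=np.zeros(im.shape[:2],np.uint8); cv2.drawContours(m,[best],-1,1,-1); out.append((k,m))
    return out
print("big",fit(views([.385,-.29,.08],V),[.385,-.29,.25,1.3]))
print("pin",fit(views([.495,-.301,.07],V),[.495,-.301,.0,1],.008))
E
```

```text
big (array([ 0.38205234, -0.290497  ,  0.30622262,  1.28445094]), np.float64(-0.669672282279809))
pin (array([ 0.49512208, -0.30242839, -0.01494432,  0.89512975]), np.float64(-0.7840715931892204))
```

Request:
move_arm(
  dp=[
    [0.09,0.05,0.8],
    [0.09,0.05,1.8],
    [0.09,0.05,2.8],
    [0.09,0.05,3.6],
    [0.09,0.05,3.6],
  ],
  turn=[0.5,0.5,0.5,0.5,0.5],
  jaw=[1,1,1,1,1],
)

```text
time: 2.75
position: [0.4925, -0.3004, 0.0883]
tool_rot: [-2.219, -2.214, 0.003]
ft_force: [-0.4, -0.6, 0.2]
grip_width: 0.999
```

```bash
python3 -c "
from h import *
plan([.495,-.302,.05],-0.01)"
```

```text
pos [ 0.4925 -0.3004  0.0883] yaw_y -0.002 q7 0.39 dp [-0.059  0.09   1.277] turn 0.088 t 2.75
```

Request:
move_arm(
  dp=[
    [0,0.08,0.6],
    [-0.03,0.08,1.1],
    [-0.05,0.08,1.26],
    [-0.05,0.08,1.26],
    [-0.05,0.08,1.26],
  ],
  turn=[0,0,0,0,0],
  jaw=[1,1,1,1,-0.2],
)

```text
time: 3.25
position: [0.4983, -0.3027, 0.0548]
tool_rot: [2.221, 2.22, 0.0]
ft_force: [0.2, 0.1, 0.8]
grip_width: 0.966
```

Request:
move_arm(
  dp=[
    [0,0,0],
    [0,0,0],
    [0,0,0],
    [0,0,0],
    [0,0,0],
  ],
  turn=[0,0,0,0,0],
  jaw=[-0.4,-1,-1,-1,-1],
  grip_force=58,
)

```text
time: 3.75
position: [0.498, -0.3023, 0.054]
tool_rot: [2.221, 2.222, -0.0]
ft_force: [0.4, 0.3, -0.1]
grip_width: 0.543
```

Request:
move_arm(
  dp=[
    [0,0,0],
    [0,0,0],
    [0,0,0],
  ],
  turn=[0,0,0],
  jaw=[-1,-1,-1],
)

```text
time: 4.05
position: [0.4979, -0.3023, 0.0539]
tool_rot: [-2.221, -2.222, 0.0]
ft_force: [-0.1, -0.2, 0.1]
grip_width: 0.264
```

Request:
move_arm(
  dp=[
    [0,-0.09,0.05],
    [0,-0.09,0.11],
    [0,-0.09,0.11],
    [0,-0.09,0.11],
    [0,-0.09,0.11],
  ],
  turn=[0,0,0,0,0],
  jaw=[-0.4,-0.4,-1,-1,-1],
)

```text
time: 4.55
position: [0.4952, -0.3023, 0.0506]
tool_rot: [-2.221, -2.222, 0.0]
ft_force: [0.9, 0.3, -0.8]
grip_width: 0.182
```

Request:
move_arm(
  dp=[
    [0,0,0],
    [0,0,0],
    [0,0,0],
    [0,0,0],
    [0,0,0],
  ],
  turn=[0,0,0,0,0],
  jaw=[-1,-1,-1,-1,-1],
)

```text
time: 5.05
position: [0.4952, -0.3023, 0.0506]
tool_rot: [-2.221, -2.222, 0.0]
ft_force: [0.7, -0.6, -1.6]
grip_width: 0.176
```

Request:
move_arm(
  dp=[
    [0,0,-0.3],
    [0,0,-0.8],
    [0,0,-1.5],
    [0,0,-2.2],
    [0,0,-2.5],
  ],
  turn=[0,0,0,0,0],
  jaw=[-1,-1,-1,-1,-1],
)

```text
time: 5.55
position: [0.4969, -0.3031, 0.1293]
tool_rot: [2.218, 2.218, 0.001]
ft_force: [1.3, -0.7, -0.5]
grip_width: 0.179
```

```bash
python3 -c "
from h import *
plan([.542,-.0554,.145],-0.14)
s=ctrl.get_state();print(s['ft_force'],s['grip_width'])"
```

```text
pos [ 0.4969 -0.3031  0.1293] yaw_y 0.0 q7 0.41 dp [ 8.253  1.507 -0.54 ] turn 1.606 t 5.55
[ 1.32519647 -0.71207814 -0.49892683] 0.1791363330686421
```

Request:
move_arm(
  dp=[
    [1.0,0.3,-0.2],
    [2.4,0.6,-0.4],
    [3.9,0.9,-0.5],
    [5.3,1.3,-0.5],
    [5.9,1.5,-0.5],
  ],
  turn=[0.4,0.8,1.2,1.6,1.6],
  jaw=[-1,-1,-1,-1,-1],
)

```text
time: 6.05
position: [0.5414, -0.1195, 0.1417]
tool_rot: [2.365, 2.068, 0.004]
ft_force: [0.1, 0.0, -1.2]
grip_width: 0.177
```

Request:
move_arm(
  dp=[
    [0,0,0],
    [0,0,0],
  ],
  turn=[0,0],
  jaw=[-1,-1],
)

```text
time: 6.25
position: [0.5401, -0.1256, 0.1409]
tool_rot: [2.37, 2.062, -0.001]
ft_force: [0.3, -0.8, -1.5]
grip_width: 0.181
```

```bash
python3 - <<'E'
from look import *
s,k,im=look("w2")
for c in blobs(im,(5,180,80),(20,255,255),20):
    (c0,r)=cv2.minEnclosingCircle(c); print(c0,r,np.round(w([c0],.028,k),4),np.round(w([c0],.042,k),4))
for n in ("guard","cup_mouth"):
    for d in ctrl.masks_of("wrist",n)[:2]:
        c=max(cv2.findContours(d["region"].astype(np.uint8),0,1)[0],key=cv2.contourArea); r=cv2.minAreaRect(c)
        print(n,d["confidence"],np.round(d["rect"]),np.round(w(cv2.boxPoints(r),.042,k)[:,:2],4).tolist())
plan([.542,-.0554,.145],-0.14)
E
```

```text
(250.97637939453125, 114.49606323242188) 15.221386909484863 [[ 0.5411 -0.0537  0.028 ]] [[ 0.5415 -0.0537  0.042 ]]
guard 0.85 [283.  94. 135. 153.] [[0.5243, 0.0271], [0.6326, 0.0128], [0.6231, -0.1174], [0.5023, -0.1006]]
cup_mouth 0.75 [252. 100.  33.  87.] [[0.522, -0.0728], [0.5344, -0.0046], [0.5638, -0.0093], [0.5532, -0.0779]]
pos [ 0.5397 -0.1272  0.1406] yaw_y -0.142 q7 -0.05 dp [ 2.381 -0.265 -0.149] turn -0.027 t 6.4
```

View pics/w2.png

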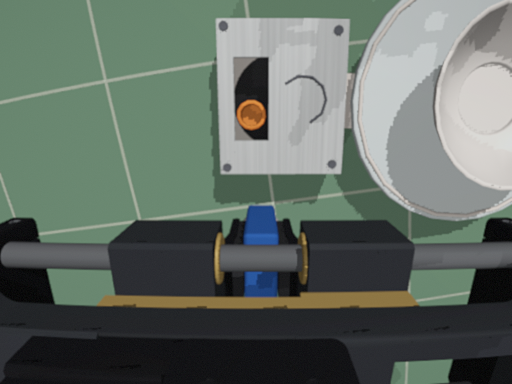

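The cup shows at (251,114) inside the slot (234–270, 57–141), near its -y end, and both cameras agree within 2 mm. Next I go above the cup.

Request:
move_arm(
  dp=[
    [0.7,-0.1,0],
    [1.6,-0.2,0],
    [2.3,-0.29,0],
    [2.41,-0.29,0.5],
    [2.41,-0.29,0.9],
  ],
  turn=[0,0,0,0,0],
  jaw=[-1,-1,-1,-1,-1],
)

```text
time: 6.9
position: [0.5414, -0.0534, 0.1125]
tool_rot: [2.371, 2.06, -0.001]
ft_force: [-0.1, -1.3, -1.9]
grip_width: 0.183
```

Request:
move_arm(
  dp=[
    [0,0,0.2],
    [0,0,0.4],
    [0,0,0.4],
    [0,0,0.4],
  ],
  turn=[0,0,0,0],
  jaw=[-1,-1,-1,-1],
)

```text
time: 7.3
position: [0.5417, -0.0531, 0.1016]
tool_rot: [-2.372, -2.06, 0.0]
ft_force: [-0.5, -0.3, -1.3]
grip_width: 0.177
```

```bash
python3 - <<'E'
from look import *
s,k,im=look("w3")
plan([.5412,-.0545,.061],-0.14,s)
M=R.from_rotvec(s["tool_rot"]).as_matrix()
z=s["position"][2]+.0414 # handle top
for c in blobs(im,(105,130,40),(130,255,255),200):
    W=w(c[:,0].astype(float),z,k); T=(W-s["position"])@M
    r=cv2.boundingRect(c); print(r,"tool-frame extents",np.round(T.min(0),4),np.round(T.max(0),4))
for c in blobs(im,(5,180,80),(20,255,255),10): print("orange",cv2.boundingRect(c),np.round(w([cv2.minEnclosingCircle(c)[0]],.028,k),4))
im2=ctrl.get_image("scene"); cv2.imwrite("pics/s2.png",cv2.resize(im2[150:260,180:330,::-1],None,fx=5,fy=5,interpolation=cv2.INTER_CUBIC))
E
```

```text
pos [ 0.5417 -0.0531  0.1016] yaw_y -0.141 q7 -0.2 dp [-0.047 -0.01   1.352] turn -0.006 t 7.3
(243, 206, 36, 39) tool-frame extents [ 0.0147 -0.0083 -0.0414] [ 0.0328  0.0075 -0.0414]
(244, 271, 34, 25) tool-frame extents [-0.012  -0.0083 -0.0414] [ 0.001   0.0074 -0.0414]
orange (245, 183, 32, 24) [[ 0.542  -0.0508  0.028 ]]
```

View pics/s2.png

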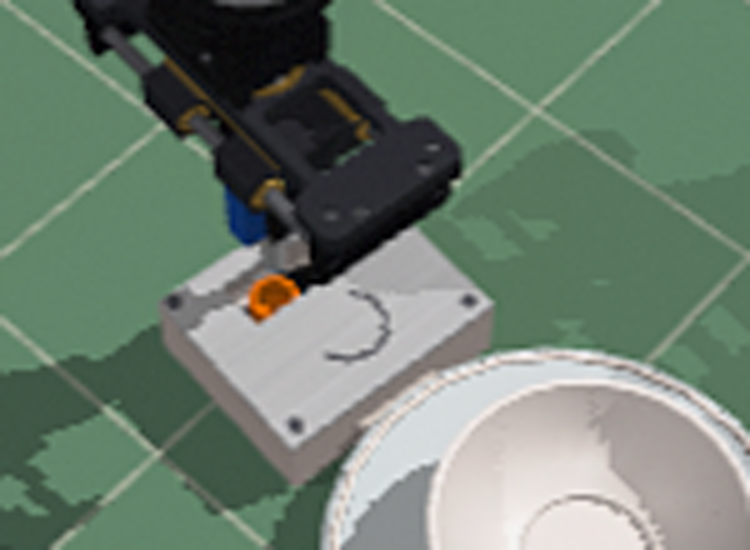

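```bash
python3 - <<'E'
from h import *
k=ctrl.camera_info("scene"); s=ctrl.get_state(); p=s["position"]; M=R.from_rotvec(s["tool_rot"]).as_matrix()
f=lambda P:np.round((proj(P,k)-[180,150])*5).tolist()
for n,dz in (("tip",-.0426),("flange",-.0066),("handle bot",-.0046),("handle top",.0414)): print(n,f(p+[0,0,dz]))
ends=[p+M@[x,0,0]+[0,0,h] for x in(-.02,.02) for h in(-.0046,.0414)]; print("handle ends",f(np.array(ends)))
print("cup",f([.5412,-.0545,.028]),"f/t",s["ft_force"],s["torque"])
E
```

```text
tip [[271.0, 260.0]]
flange [[268.0, 218.0]]
handle bot [[268.0, 216.0]]
handle top [[264.0, 158.0]]
handle ends [[235.0, 237.0], [229.0, 180.0], [300.0, 194.0], [297.0, 137.0]]
cup [[270.0, 295.0]] f/t [-1.30181713 -0.02261129 -1.2367367 ] [-0.01420441 -0.10100192  0.00065696]
```

The crop shows the cup at (273,297), where my estimate projects (270,295), with the pin lined up above it. Descending.

Request:
move_arm(
  dp=[
    [-0.03,0,0.2],
    [-0.03,0,0.45],
    [-0.03,0,0.7],
    [-0.03,0,0.9],
    [-0.03,0,0.95],
  ],
  turn=[0,0,0,0,0],
  jaw=[-1,-1,-1,-1,-1],
)

```text
time: 7.9
position: [0.5407, -0.0532, 0.0719]
tool_rot: [-2.37, -2.06, 0.002]
ft_force: [-0.4, 0.2, -0.5]
grip_width: 0.18
```

Request:
move_arm(
  dp=[
    [0,0,0.06],
    [0,0,0.12],
    [0,0,0.18],
    [0,0,0.18],
  ],
  turn=[0,0,0,0],
  jaw=[-1,-1,-1,-1],
)

```text
time: 8.3
position: [0.5415, -0.0534, 0.0676]
tool_rot: [-2.371, -2.061, 0.0]
ft_force: [-0.3, -0.1, -1.6]
grip_width: 0.177
```

Request:
move_arm(
  dp=[
    [0,0,0.08],
    [0,0,0.16],
    [0,0,0.24],
    [0,0,0.24],
  ],
  turn=[0,0,0,0],
  jaw=[-1,-1,-1,-1],
)

```text
time: 8.7
position: [0.5412, -0.0534, 0.0601]
tool_rot: [-2.37, -2.061, 0.001]
ft_force: [-0.0, -0.4, -2.0]
grip_width: 0.181
```

```bash
python3 - <<'E'
from h import *
import numpy as np
s=ctrl.get_state(); p=s["position"]; M=R.from_rotvec(s["tool_rot"]).as_matrix(); O=np.array([.5705,-.0457])
print(np.round(p,4),np.round(s["ft_force"],2),np.round(s["torque"],3))
d=p[:2]-O; r=np.hypot(*d); print("r",r)
for arc in (4,8,11,13,15,17,19,21,23,25,27,29,31,33):
    a=-arc/30; c,n=np.cos(a),np.sin(a); q=O+np.array([[c,-n],[n,c]])@d*(.030/r)
    print(arc,np.round((M.T@np.r_[q-p[:2],0])[:2]/.03,3))
E
```

```text
[ 0.5412 -0.0534  0.0601] [-0.   -0.38 -2.04] [-0.003 -0.108  0.014]
r 0.03032169157869355
4 [ 0.13  -0.033]
8 [ 0.261 -0.059]
11 [ 0.361 -0.067]
13 [ 0.427 -0.067]
15 [ 0.494 -0.062]
17 [ 0.56  -0.053]
19 [ 0.625 -0.039]
21 [ 0.689 -0.021]
23 [0.752 0.001]
25 [0.813 0.027]
27 [0.873 0.057]
29 [0.93  0.091]
31 [0.985 0.129]
33 [1.037 0.171]
```

Request:
move_arm(
  dp=[
    [0.07,-0.017,0],
    [0.13,-0.033,0],
    [0.2,-0.046,0],
    [0.26,-0.06,0],
    [0.26,-0.06,0],
  ],
  turn=[0,0,0,0,0],
  jaw=[-1,-1,-1,-1,-1],
)

```text
time: 9.2
position: [0.541, -0.0456, 0.0607]
tool_rot: [2.37, 2.061, -0.0]
ft_force: [1.0, -1.8, -1.2]
grip_width: 0.177
```

Request:
move_arm(
  dp=[
    [0.05,-0.005,0],
    [0.1,-0.008,0],
    [0.15,-0.008,0],
    [0.15,-0.008,0],
  ],
  turn=[0,0,0,0],
  jaw=[-1,-1,-1,-1],
)

```text
time: 9.6
position: [0.5411, -0.0405, 0.0605]
tool_rot: [-2.37, -2.061, 0.0]
ft_force: [0.4, -2.6, -0.9]
grip_width: 0.178
```

```bash
cat > st.py <<'E'
from h import *
s=ctrl.get_state(); M=R.from_rotvec(s["tool_rot"]).as_matrix(); F=s["ft_force"]
d=s["position"][:2]-[.5705,-.0457]; print(np.round(s["position"],4),"F tool",np.round(M.T@F,2),"tq",np.round(M.T@s["torque"],3),"r",round(np.hypot(*d),4),"arc",round(30e0*(np.arctan2(-.0077,-.0293)-np.arctan2(d[1],d[0]))%188.5,2),"grip",round(s["grip_width"],3),"t",round(s["time"],2))
E
python3 st.py
```

```text
[ 0.5411 -0.0405  0.0605] F tool [-2.47  0.74  0.94] tq [-0.169 -0.592  0.024] r 0.0298 arc 13.0 grip 0.178 t 9.6
```

In the cup and turning it, with about 2.5 N of drag. Continuing carefully along the arc.

Request:
move_arm(
  dp=[
    [0.035,0.003,0],
    [0.07,0.007,0],
    [0.105,0.011,0],
    [0.105,0.011,0],
  ],
  turn=[0,0,0,0],
  jaw=[-1,-1,-1,-1],
)

```text
time: 10.0
position: [0.5419, -0.0375, 0.0604]
tool_rot: [-2.37, -2.061, 0.0]
ft_force: [0.4, -2.2, -0.0]
grip_width: 0.18
```

Request:
move_arm(
  dp=[
    [0.017,0.003,0],
    [0.033,0.006,0],
    [0.033,0.006,0],
  ],
  turn=[0,0,0],
  jaw=[-1,-1,-1],
)

```text
time: 10.3
position: [0.5422, -0.0368, 0.0604]
tool_rot: [-2.371, -2.061, 0.0]
ft_force: [-0.2, -2.8, -1.1]
grip_width: 0.179
```

```bash
python3 st.py
```

```text
[ 0.5422 -0.0368  0.0604] F tool [-2.76  0.15  1.08] tq [-0.119 -0.605 -0.002] r 0.0297 arc 16.88 grip 0.179 t 10.3
```

Request:
move_arm(
  dp=[
    [0.016,0.004,0],
    [0.036,0.008,0],
    [0.036,0.008,0],
  ],
  turn=[0,0,0],
  jaw=[-1,-1,-1],
)

```text
time: 10.6
position: [0.5426, -0.0358, 0.0605]
tool_rot: [-2.371, -2.061, 0.0]
ft_force: [-0.5, -2.5, -1.2]
grip_width: 0.18
```

Request:
move_arm(
  dp=[
    [0.016,0.005,0],
    [0.036,0.009,0],
    [0.036,0.009,0],
  ],
  turn=[0,0,0],
  jaw=[-1,-1,-1],
)

```text
time: 10.9
position: [0.543, -0.0347, 0.0605]
tool_rot: [-2.371, -2.061, 0.0]
ft_force: [-0.8, -1.5, -1.6]
grip_width: 0.178
```

Request:
move_arm(
  dp=[
    [0.016,0.005,0],
    [0.036,0.01,0],
    [0.036,0.01,0],
  ],
  turn=[0,0,0],
  jaw=[-1,-1,-1],
)

```text
time: 11.2
position: [0.5435, -0.0337, 0.0605]
tool_rot: [-2.371, -2.061, 0.0]
ft_force: [0.1, -2.1, -1.0]
grip_width: 0.181
```

Request:
move_arm(
  dp=[
    [0.016,0.005,0],
    [0.036,0.011,0],
    [0.036,0.011,0],
  ],
  turn=[0,0,0],
  jaw=[-1,-1,-1],
)

```text
time: 11.5
position: [0.544, -0.0326, 0.0605]
tool_rot: [-2.371, -2.061, 0.0]
ft_force: [-1.3, -1.6, -1.0]
grip_width: 0.178
```

Request:
move_arm(
  dp=[
    [0.016,0.006,0],
    [0.036,0.013,0],
    [0.036,0.013,0],
  ],
  turn=[0,0,0],
  jaw=[-1,-1,-1],
)

```text
time: 11.8
position: [0.5445, -0.0316, 0.0605]
tool_rot: [-2.371, -2.061, 0.0]
ft_force: [-0.1, -3.2, -1.7]
grip_width: 0.183
```

Request:
move_arm(
  dp=[
    [0.016,0.006,0],
    [0.034,0.014,0],
    [0.034,0.014,0],
  ],
  turn=[0,0,0],
  jaw=[-1,-1,-1],
)

```text
time: 12.1
position: [0.5451, -0.0307, 0.0605]
tool_rot: [-2.371, -2.061, -0.0]
ft_force: [-1.1, -1.2, -0.4]
grip_width: 0.18
```

Request:
move_arm(
  dp=[
    [0.016,0.007,0],
    [0.034,0.015,0],
    [0.034,0.015,0],
  ],
  turn=[0,0,0],
  jaw=[-1,-1,-1],
)

```text
time: 12.4
position: [0.5457, -0.0297, 0.0606]
tool_rot: [-2.371, -2.061, -0.0]
ft_force: [-0.7, -2.5, -1.4]
grip_width: 0.177
```

```bash
python3 st.py
```

```text
[ 0.5457 -0.0297  0.0606] F tool [-2.55 -0.34  1.42] tq [ 0.06  -0.671 -0.   ] r 0.0295 arc 24.93 grip 0.177 t 12.4
```

Request:
move_arm(
  dp=[
    [0.016,0.007,0],
    [0.033,0.016,0],
    [0.033,0.016,0],
  ],
  turn=[0,0,0],
  jaw=[-1,-1,-1],
)

```text
time: 12.7
position: [0.5463, -0.0287, 0.0605]
tool_rot: [-2.371, -2.061, 0.0]
ft_force: [-0.8, -3.1, -1.8]
grip_width: 0.177
```

Request:
move_arm(
  dp=[
    [0.015,0.007,0],
    [0.032,0.016,0],
    [0.032,0.016,0],
  ],
  turn=[0,0,0],
  jaw=[-1,-1,-1],
)

```text
time: 13.0
position: [0.5469, -0.0279, 0.0605]
tool_rot: [-2.371, -2.061, 0.0]
ft_force: [-1.0, -2.3, -0.7]
grip_width: 0.179
```

Request:
move_arm(
  dp=[
    [0.015,0.008,0],
    [0.031,0.017,0],
    [0.031,0.017,0],
  ],
  turn=[0,0,0],
  jaw=[-1,-1,-1],
)

```text
time: 13.3
position: [0.5476, -0.0271, 0.0605]
tool_rot: [-2.371, -2.061, -0.0]
ft_force: [-1.3, -1.5, -1.0]
grip_width: 0.18
```

Request:
move_arm(
  dp=[
    [0.015,0.009,0],
    [0.03,0.018,0],
    [0.03,0.018,0],
  ],
  turn=[0,0,0],
  jaw=[-1,-1,-1],
)

```text
time: 13.6
position: [0.5482, -0.0262, 0.0605]
tool_rot: [-2.371, -2.061, 0.0]
ft_force: [-2.1, -2.9, -1.1]
grip_width: 0.178
```

Request:
move_arm(
  dp=[
    [0.015,0.009,0],
    [0.027,0.017,0],
    [0.027,0.017,0],
  ],
  turn=[0,0,0],
  jaw=[-1,-1,-1],
)

```text
time: 13.9
position: [0.5486, -0.0258, 0.0605]
tool_rot: [-2.371, -2.061, 0.001]
ft_force: [-2.2, -3.0, -0.6]
grip_width: 0.18
```

```bash
python3 st.py
```

```text
[ 0.5486 -0.0258  0.0605] F tool [-3.24 -1.79  0.61] tq [ 0.31  -0.737  0.014] r 0.0296 arc 29.88 grip 0.18 t 13.9
```

Request:
move_arm(
  dp=[
    [0.008,0.006,0],
    [0.016,0.012,0],
    [0.016,0.012,0],
  ],
  turn=[0,0,0],
  jaw=[-1,-1,-1],
)

```text
time: 14.2
position: [0.5488, -0.0257, 0.0604]
tool_rot: [-2.371, -2.061, 0.002]
ft_force: [-4.2, -3.4, 0.1]
grip_width: 0.177
```

```bash
python3 st.py
```

```text
[ 0.5488 -0.0257  0.0604] F tool [-3.9  -3.64 -0.13] tq [ 0.66  -1.103 -0.006] r 0.0296 arc 30.05 grip 0.177 t 14.2
```

The force is rising while the pin stands still, so this is the stop. Loading up in small steps.

Request:
move_arm(
  dp=[
    [0.011,0.007,0],
    [0.022,0.014,0],
    [0.022,0.014,0],
  ],
  turn=[0,0,0],
  jaw=[-1,-1,-1],
)

```text
time: 14.5
position: [0.5489, -0.0255, 0.0603]
tool_rot: [-2.371, -2.06, 0.004]
ft_force: [-3.8, -3.8, 1.8]
grip_width: 0.177
```

```bash
python3 st.py; python3 st.py
```

```text
[ 0.5489 -0.0255  0.0603] F tool [-4.33 -3.23 -1.76] tq [ 0.945 -1.356  0.037] r 0.0296 arc 30.21 grip 0.177 t 14.5
[ 0.5489 -0.0255  0.0603] F tool [-4.33 -3.23 -1.76] tq [ 0.945 -1.356  0.037] r 0.0296 arc 30.21 grip 0.177 t 14.5
```

Request:
move_arm(
  dp=[
    [0.011,0.007,0],
    [0.022,0.014,0],
    [0.022,0.014,0],
  ],
  turn=[0,0,0],
  jaw=[-1,-1,-1],
)

```text
time: 14.8
position: [0.549, -0.0255, 0.0603]
tool_rot: [-2.371, -2.06, 0.006]
ft_force: [-4.8, -5.0, 2.3]
grip_width: 0.183
```

```bash
python3 st.py
```

```text
[ 0.549  -0.0255  0.0603] F tool [-5.65 -4.1  -2.31] tq [ 1.116 -1.605  0.045] r 0.0296 arc 30.34 grip 0.183 t 14.8
```

Request:
move_arm(
  dp=[
    [0.015,0.01,0],
    [0.03,0.02,0],
    [0.03,0.02,0],
  ],
  turn=[0,0,0],
  jaw=[-1,-1,-1],
)

```text
time: 15.1
position: [0.5491, -0.0253, 0.0603]
tool_rot: [-2.371, -2.059, 0.008]
ft_force: [-7.2, -6.1, 3.7]
grip_width: 0.185
```

```bash
python3 st.py
```

```text
[ 0.5491 -0.0253  0.0603] F tool [-7.06 -6.29 -3.67] tq [ 1.477 -1.918  0.007] r 0.0296 arc 30.53 grip 0.185 t 15.1
```

Request:
move_arm(
  dp=[
    [0.009,0.006,0],
    [0.018,0.012,0],
    [0.018,0.012,0],
  ],
  turn=[0,0,0],
  jaw=[-1,-1,-1],
)

```text
time: 15.4
position: [0.5492, -0.0252, 0.0602]
tool_rot: [-2.372, -2.059, 0.01]
ft_force: [-8.0, -6.8, 4.5]
grip_width: 0.176
```

```bash
python3 st.py
```

```text
[ 0.5492 -0.0252  0.0602] F tool [-7.9  -6.94 -4.43] tq [ 1.617 -2.085  0.055] r 0.0296 arc 30.67 grip 0.176 t 15.4
```

Request:
move_arm(
  dp=[
    [0.006,0.004,0],
    [0.006,0.004,0],
    [0.006,0.004,0],
    [0.006,0.004,0],
    [0.006,0.004,0],
  ],
  turn=[0,0,0,0,0],
  jaw=[-1,-1,-1,-1,-1],
)

```text
time: 15.9
position: [0.5492, -0.0252, 0.0602]
tool_rot: [-2.372, -2.059, 0.01]
ft_force: [-8.2, -7.1, 5.2]
grip_width: 0.175
```

```bash
python3 st.py
```

```text
[ 0.5492 -0.0252  0.0602] F tool [-8.17 -7.17 -5.16] tq [ 1.715 -2.207  0.05 ] r 0.0296 arc 30.7 grip 0.175 t 15.9
```

Request:
move_arm(
  dp=[
    [0,0,0],
    [0,0,0],
    [0,0,0],
    [0,0,0],
  ],
  turn=[0,0,0,0],
  jaw=[-1,-1,-1,-1],
)

```text
time: 16.3
position: [0.5492, -0.0252, 0.0602]
tool_rot: [-2.372, -2.059, 0.01]
ft_force: [-7.7, -6.7, 4.8]
grip_width: 0.18
```

```bash
python3 st.py
```

```text
[ 0.5492 -0.0252  0.0602] F tool [-7.79 -6.73 -4.69] tq [ 1.66  -2.136  0.093] r 0.0296 arc 30.66 grip 0.18 t 16.3
```

Request:
move_arm(
  dp=[
    [0.007,0.005,0],
    [0.007,0.005,0],
    [0.007,0.005,0],
    [0.007,0.005,0],
    [0.007,0.005,0],
  ],
  turn=[0,0,0,0,0],
  jaw=[-1,-1,-1,-1,-1],
)

```text
time: 16.8
position: [0.5492, -0.0252, 0.0602]
tool_rot: [-2.372, -2.059, 0.011]
ft_force: [-8.1, -8.1, 4.3]
grip_width: 0.18
```

Request:
move_arm(
  dp=[
    [0,0,0],
    [0,0,0],
    [0,0,0],
  ],
  turn=[0,0,0],
  jaw=[-1,-1,-1],
)

```text
time: 17.1
position: [0.5492, -0.0252, 0.0602]
tool_rot: [-2.372, -2.059, 0.011]
ft_force: [-8.1, -7.6, 4.7]
grip_width: 0.179
```

```bash
python3 st.py
```

```text
[ 0.5492 -0.0252  0.0602] F tool [-8.65 -7.01 -4.61] tq [ 1.819 -2.205  0.039] r 0.0296 arc 30.73 grip 0.179 t 17.1
```

About 11 N held for over half a second. Backing off to unload, then measuring the free play.

Request:
move_arm(
  dp=[
    [-0.04,-0.027,0],
    [-0.08,-0.055,0],
    [-0.12,-0.083,0],
    [-0.15,-0.104,0],
    [-0.15,-0.104,0],
  ],
  turn=[0,0,0,0,0],
  jaw=[-1,-1,-1,-1,-1],
)

```text
time: 17.6
position: [0.5485, -0.0258, 0.0606]
tool_rot: [2.37, 2.062, 0.002]
ft_force: [-2.2, -1.0, -1.0]
grip_width: 0.179
```

```bash
python3 st.py
```

```text
[ 0.5485 -0.0258  0.0606] F tool [-1.26 -2.04  0.96] tq [ 0.161 -0.48   0.027] r 0.0297 arc 29.82 grip 0.179 t 17.6
```

Request:
move_arm(
  dp=[
    [-0.03,-0.02,0],
    [-0.06,-0.042,0],
    [-0.08,-0.055,0],
    [-0.08,-0.055,0],
  ],
  turn=[0,0,0,0],
  jaw=[-1,-1,-1,-1],
)

```text
time: 18.0
position: [0.5464, -0.0282, 0.0607]
tool_rot: [2.37, 2.061, 0.001]
ft_force: [-0.1, -0.3, -0.6]
grip_width: 0.178
```

```bash
python3 st.py
```

```text
[ 0.5464 -0.0282  0.0607] F tool [-0.28 -0.07  0.6 ] tq [-0.082  0.007 -0.029] r 0.0298 arc 26.51 grip 0.178 t 18.0
```

Request:
move_arm(
  dp=[
    [0,0,-0.2],
    [0,0,-0.6],
    [0,0,-1.2],
    [0,0,-2.0],
    [0,0,-2.7],
  ],
  turn=[0,0,0,0,0],
  jaw=[-1,-1,-1,-1,-1],
)

```text
time: 18.5
position: [0.5466, -0.0283, 0.1438]
tool_rot: [2.37, 2.061, 0.002]
ft_force: [0.5, -0.6, -0.9]
grip_width: 0.183
```

Request:
move_arm(
  dp=[
    [-1.0,0,0],
    [-2.0,0,0],
    [-3.0,0,0],
    [-3.4,0,0],
    [-3.4,0,0],
  ],
  turn=[0,0,0,0,0],
  jaw=[-1,-1,-1,-1,-1],
)

```text
time: 19.0
position: [0.5318, -0.1314, 0.1422]
tool_rot: [2.374, 2.056, 0.0]
ft_force: [-0.7, -0.4, -1.3]
grip_width: 0.183
```

```bash
python3 st.py; python3 - <<'E'
from look import *
ctrl.get_image("wrist"); s,k,im=look("w4")
for c in blobs(im,(5,180,80),(20,255,255),20):
    (c0,r)=cv2.minEnclosingCircle(c); P=w([c0],.028,k)[0]; d=P[:2]-[.5705,-.0457]; print("cup",np.round(P,4),"arc",30*(np.arctan2(-.0083,-.0293)-np.arctan2(d[1],d[0]))%188.5)
for c in blobs(im,(105,130,40),(130,255,255),100): print(cv2.boundingRect(c))
kk=ctrl.camera_info("scene"); im2=ctrl.get_image("scene"); u,v=proj(s["position"],kk)[0].astype(int); print(u,v)
sc=cv2.resize(im2[v-55:v+55,u-70:u+70,::-1],(700,550),interpolation=cv2.INTER_CUBIC)
cv2.imwrite("pics/s3.png",sc)
p=s["position"]; print([np.round((proj(p+[0,0,h],kk)[0]-[u-70,v-55])*5).tolist() for h in(-.0426,-.0086,.0414)])
plan([.4952,-.3023,.145],0)
E
```

```text
[ 0.5318 -0.1314  0.1422] F tool [-0.48 -0.66  1.26] tq [-0.117  0.003  0.077] r 0.094 arc 161.8 grip 0.183 t 19.0
cup [ 0.5444 -0.0282  0.028 ] arc 26.006251785511324
(243, 206, 36, 39)
(244, 271, 34, 25)
205 199
[[364.0, 330.0], [357.0, 289.0], [345.0, 224.0]]
pos [ 0.5324 -0.1272  0.1419] yaw_y -0.137 q7 -0.03 dp [-5.95  -0.432 -0.112] turn -1.57 t 19.15
```

View pics/s3.png

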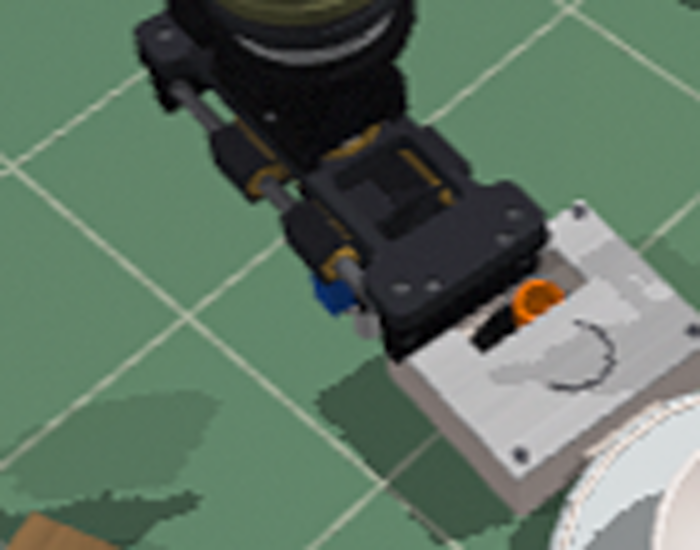

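The cup now sits at the slot's far end (538,300), about 26 mm of arc on. The handle's rectangle in the wrist view is unchanged, so the pin hasn't tilted. Returning to the holder.

Request:
move_arm(
  dp=[
    [-1.0,-0.07,-0.1],
    [-2.4,-0.17,-0.1],
    [-3.9,-0.28,-0.1],
    [-5.3,-0.39,-0.1],
    [-5.95,-0.43,-0.1],
  ],
  turn=[-0.4,-0.8,-1.2,-1.57,-1.57],
  jaw=[-1,-1,-1,-1,-1],
)

```text
time: 19.65
position: [0.4933, -0.3075, 0.1445]
tool_rot: [2.226, 2.216, -0.002]
ft_force: [-0.0, 0.9, -1.0]
grip_width: 0.183
```

Request:
move_arm(
  dp=[
    [0,0,0],
    [0,0,0],
    [0,0,0],
  ],
  turn=[0,0,0],
  jaw=[-1,-1,-1],
)

```text
time: 19.95
position: [0.4956, -0.3016, 0.1446]
tool_rot: [-2.219, -2.223, -0.002]
ft_force: [0.7, 0.0, -0.2]
grip_width: 0.177
```

```bash
python3 -c "
from h import *
plan([.4952,-.3023,.0506],0)"
```

```text
pos [ 0.4956 -0.3016  0.1446] yaw_y 0.002 q7 0.42 dp [-0.027 -0.014  3.133] turn 0.017 t 19.95
```

Request:
move_arm(
  dp=[
    [-0.027,-0.014,0.5],
    [-0.027,-0.014,1.1],
    [-0.027,-0.014,1.6],
    [-0.027,-0.014,1.8],
    [-0.027,-0.014,1.8],
  ],
  turn=[0,0,0,0,0],
  jaw=[-1,-1,-1,-1,-1],
)

```text
time: 20.45
position: [0.4932, -0.3044, 0.089]
tool_rot: [-2.222, -2.218, 0.001]
ft_force: [0.5, -0.1, -1.2]
grip_width: 0.18
```

Request:
move_arm(
  dp=[
    [0,0,0.1],
    [0,0,0.2],
    [0,0,0.35],
    [0,0,0.5],
    [0,0,0.5],
  ],
  turn=[0,0,0,0,0],
  jaw=[-1,-1,-1,-1,-1],
)

```text
time: 20.95
position: [0.4939, -0.3048, 0.0749]
tool_rot: [-2.223, -2.219, -0.001]
ft_force: [2.0, 0.8, -2.1]
grip_width: 0.18
```

```bash
python3 -c "
from h import *
plan([.4952,-.3023,.0506],0)"
```

```text
pos [ 0.4939 -0.3048  0.0749] yaw_y -0.002 q7 0.4 dp [0.081 0.042 0.809] turn -0.025 t 20.95
```

Request:
move_arm(
  dp=[
    [0.08,0.04,0],
    [0.08,0.04,0.15],
    [0.08,0.04,0.35],
    [0.08,0.04,0.55],
    [0.08,0.04,0.55],
  ],
  turn=[0,0,0,0,0],
  jaw=[-1,-1,-1,-1,-1],
)

```text
time: 21.45
position: [0.4941, -0.3027, 0.0577]
tool_rot: [-2.223, -2.217, 0.001]
ft_force: [-1.0, -0.1, -1.0]
grip_width: 0.179
```

```bash
python3 -c "
from h import *
plan([.4952,-.3023,.0506],0)"
```

```text
pos [ 0.4941 -0.3027  0.0577] yaw_y -0.003 q7 0.38 dp [0.012 0.038 0.235] turn -0.03 t 21.45
```

Request:
move_arm(
  dp=[
    [0.012,0.035,0.1],
    [0.012,0.035,0.2],
    [0.012,0.035,0.22],
    [0.012,0.035,0.22],
  ],
  turn=[0,0,0,0],
  jaw=[-1,-1,-1,-1],
)

```text
time: 21.85
position: [0.4961, -0.3025, 0.0524]
tool_rot: [-2.224, -2.219, 0.0]
ft_force: [0.7, -0.1, 0.1]
grip_width: 0.177
```

```bash
python3 st.py
```

```text
[ 0.4961 -0.3025  0.0524] F tool [-0.09  0.66 -0.13] tq [-0.099 -0.02  -0.03 ] r 0.2674 arc 157.55 grip 0.177 t 21.85
```

Request:
move_arm(
  dp=[
    [0,-0.02,0.03],
    [0,-0.02,0.06],
    [0,-0.02,0.06],
  ],
  turn=[0,0,0],
  jaw=[-1,-1,-1],
)

```text
time: 22.15
position: [0.4955, -0.3026, 0.0506]
tool_rot: [2.224, 2.218, -0.0]
ft_force: [-1.1, -0.3, -1.1]
grip_width: 0.181
```

```bash
python3 st.py
```

```text
[ 0.4955 -0.3026  0.0506] F tool [-0.29 -1.15  1.14] tq [-0.037 -0.013 -0.024] r 0.2677 arc 157.61 grip 0.181 t 22.15
```

Request:
move_arm(
  dp=[
    [0,0,0.02],
    [0,0,0.035],
    [0,0,0.035],
  ],
  turn=[0,0,0],
  jaw=[-1,-1,-1],
)

```text
time: 22.45
position: [0.4956, -0.3026, 0.0506]
tool_rot: [2.224, 2.218, -0.001]
ft_force: [-2.7, 1.7, 4.3]
grip_width: 0.18
```

```bash
python3 st.py
```

```text
[ 0.4956 -0.3026  0.0506] F tool [ 1.73 -2.75 -4.29] tq [0.482 0.271 0.014] r 0.2677 arc 157.6 grip 0.18 t 22.45
```

The flange is seated: same height as at pick-up, with 4–5 N of contact. Releasing and lifting.

Request:
move_arm(
  dp=[
    [0,0,-0.03],
    [0,0,-0.03],
    [0,0,-0.03],
    [0,0,-0.03],
    [0,0,-0.03],
  ],
  turn=[0,0,0,0,0],
  jaw=[-0.4,-0.2,0,0,0],
)

```text
time: 22.95
position: [0.4955, -0.3025, 0.0503]
tool_rot: [-2.224, -2.219, 0.0]
ft_force: [0.3, 0.3, 0.2]
grip_width: 0.477
```

Request:
move_arm(
  dp=[
    [0,0,0],
    [0,0,-0.4],
    [0,0,-1.4],
    [0,0,-2.6],
    [0,0,-3.8],
  ],
  turn=[0,0,0,0,0],
  jaw=[0,0,0,0,0],
)

```text
time: 23.45
position: [0.4955, -0.3024, 0.1665]
tool_rot: [2.224, 2.219, 0.0]
ft_force: [0.0, -0.3, -0.4]
grip_width: 0.499
```

Request:
move_arm(
  dp=[
    [0,0,-0.5],
    [-1,0,-1],
    [-2,0,-1],
    [-2,0,-1],
    [-2,0,-1],
  ],
  turn=[0,0,0,0,0],
  jaw=[0,0,0,0,0],
)

```text
time: 23.95
position: [0.4948, -0.3628, 0.194]
tool_rot: [-2.225, -2.216, -0.0]
ft_force: [-0.0, 0.7, -0.1]
grip_width: 0.499
```

```bash
python3 - <<'E'
from fit import *
s,k=ctrl.get_state(),ctrl.camera_info("wrist"); im=ctrl.get_image("wrist")
print(s["position"],s["grip_width"],s["time"])
V={"wrist":(k,im)}
for c in("top","scene"): V[c]=(ctrl.camera_info(c),ctrl.get_image(c))
out=[]
for c,(k,i) in V.items():
    px=proj([.495,-.302,.07],k)[0]; cs=blobs(i,(105,130,40),(130,255,255),20)
    b=min(cs,key=lambda q:np.linalg.norm(np.array(cv2.minAreaRect(q)[0])-px)); m=np.zeros(i.shape[:2],np.uint8); cv2.drawContours(m,[b],-1,1,-1); out.append((k,m))
print(fit(out,[.495,-.302,0,1],.008))
for d in (.008,.013): 
    print(d,fit(out[1:],[.495,-.302,0,1],d)[1])
i=V["scene"][1]; a=cv2.resize(i[200:300,60:200,::-1],(700,500),interpolation=cv2.INTER_CUBIC); cv2.imwrite("pics/end.png",a)
t=V["top"][1]
for c in blobs(t,(5,180,80),(20,255,255),5,(230,150,310,220)):
    P=w([cv2.minEnclosingCircle(c)[0]],.028,V["top"][0])[0]; d=P[:2]-[.5705,-.0457]; print("cup",np.round(P,4),30*(np.arctan2(-.0083,-.0293)-np.arctan2(d[1],d[0]))%188.5)
E
```

```text
[ 0.49481821 -0.36284671  0.19399186] 0.4991010057472959 23.95
(array([ 0.49497956, -0.30368662, -0.01838478,  1.56373803]), np.float64(-0.7892755441502711))
0.008 -0.7567057394793811
0.013 -0.7564659741361035
cup [ 0.5465 -0.0299  0.028 ] 25.757542798962362
```

View pics/end.png

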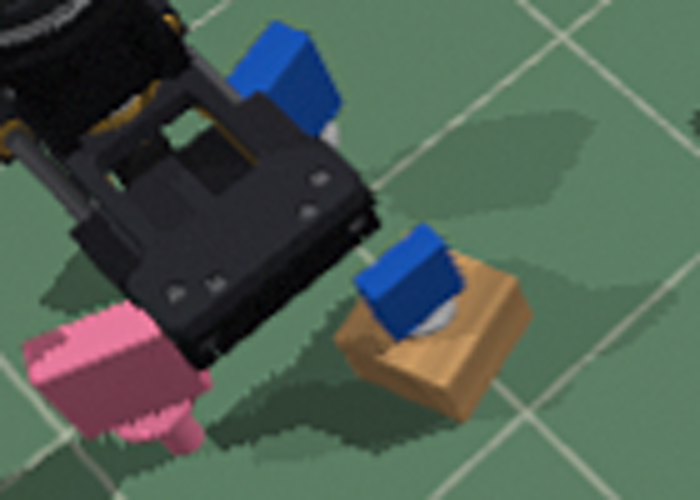

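The final picture shows the pin upright in the holder, with its flange on the top at (430,318). The big blue and pink look-alikes are standing undisturbed and the gripper is clear. Handing in.

```bash
python3 -c "
from bench import ctrl
print(ctrl.close_job())"
```

```text
the job is handed in; nothing more can be done
None
```

The job is done and handed in at about 24 s of robot time, but no verdict is reported. I took the small blue pin from its holder, turned the dial clockwise with it until it met the end stop, and put the pin back.

- **Turning:** the drag was about 2.5 N along the way. The stop came when the pin had moved about 30 mm of arc. The cup itself moved about 26 mm, by both the wrist and top cameras.
- **Pressing:** sideways force was 10.3–11.4 N for about 1.2 s, and the last 0.8 s read about 11 N. The highest total I read, including 4–5 N of downward force, was about 12.5 N, below the 16 N limit.
- **Guard:** it was not touched as far as I can tell. The estimated pin position stayed inside the slot.
- **Return:** the pin seated at the same height as at pick-up (0.0506 m) with about 4 N of contact. The last picture shows it upright with the flange on the holder and the gripper clear.

**Weak checks:**
- The shape fit of the handle (overlap about 0.76–0.79) could not tell fully seated from 5 mm high, so "fully down" rests on the height, the contact force and the picture.
- Force readings carry about 0.7 N of noise, and I read them only at the end of each move.
- I did not measure the bowl, jar, brush or scoop afterwards. The arm never went near the jar or brush, and stayed above the bowl and scoop.

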